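Open the workshop's three-dial lock box

ROBOT

A 6-joint arm with a two-finger parallel gripper is mounted at the origin on the work surface. World frame = base frame: x ahead of the robot, y to its left, z up, the work surface at z = 0. Lengths are in m, angles in degrees, forces in N, time in s.
With the tool pointing down it reaches from about 0.35 to 0.875 m from the base axis. Payload 4.2 kg.
Tool frame: the origin (TCP) lies on the centre line of the jaws, within the pads' length; the fingertips stand 19 mm ahead of it and the grasp point (between the pads) is the TCP; z points along the fingers, y is the line along which they close (so a half turn about z gives the same grasp; the last joint's range is limited). The gripper opens to 85 mm and grips with 20 to 120 N. Pads are 22 mm wide; open, the fingers measure 114 mm over their backs; the gripper's body (76 mm by 85 mm) begins 54 mm behind the grasp point. The pads swing forward as they close: fully open they stand 13 mm farther back than shut.
Start: joints at [-56.345, 22.042, 0.453, 0, -68.411, -14.817], TCP at [0.202, -0.591, 0.25] pointing down, gripper open.
Joint ranges: [-179.83, 179.83], [-69.29, 118.12], [-61.27, 80.66], [-181.25, 117.63], [-171.15, -9.14], [-177.46, 177.46]. Speed limits (degrees/s): [159.86, 159.86, 180, 180, 180, 180].

INTERFACE

Orientations are given as [roll, pitch, yaw] about the fixed x, y, z axes, in that order (R = Rz(yaw) Ry(pitch) Rx(roll)).
In Python, from plant import arm gives the robot as it stands.
- The arm moves only by the shell command python3 -m pendant 'ROWS' [OPENING] [FORCE]. ROWS is JSON, a list of rows, each a list of 4 numbers: the shift along the tool's x, y, z in units of 30 mm (1.0 is 30 mm), then the turn about the tool's z in units of 5 degrees (1.0 is 5 degrees). In form: [[x, y, z, roll], ...]. A call has 1 to 12 rows; each row is the pose to reach, as a shift and turn from the pose commanded when the call began, along the tool's axes at that moment; what a row does not reach only later rows make up. A row lasts 1/8 s, in which the tool goes at most 62.5 mm and 10.7 degrees, less where a joint would pass 70% of its speed; a pose out of reach is approached as far as the arm can. A call with a gripper value outside its range is refused whole. OPENING is the finger opening in mm, from 0 to 85.4, set as the call begins (- or left out, the last holds). The fingers move at their own pace and stop on an object; FORCE is the grip in N (left out, the last holds). Time passes only in rows, so rows that repeat a pose let the fingers close. It gives the time, the measured TCP pose, the force, the opening and the grip force at its end, in the units of the state.
- arm.observe(): the state, without advancing time (a new reading comes with each control period).
- arm.camera(name): name is "side" or "top" or "wrist"; returns a dict with "color" (480x640x3 uint8, blue, green, red), "depth" (480x640 float32, m along the optical axis (not along the pixel's ray), 0 where there is no reading), "mtx" (3x3 intrinsics, pixels), "dist" ([k1, k2, p1, p2, k3] as OpenCV has them; the pictures are not rectified), "position" and "orientation" of the camera in the world; the wrist camera has in their place "T_tool_cam" (4x4, takes a point from camera to tool coordinates, whose origin is the TCP and whose axes are the flange's). Camera axes: x right, y up, looking along -z (the intrinsics and any distortion apply to the point x, -y, -z); pixel columns grow to the right and rows downward; lengths in m; the calibration is good to about 2 mm. A picture is of the moment at which its call begins: read the wrist's pose just before it.
- arm.finish_job(): hands the job in; it is judged then, once.
The state is a dict: "t": time; "joint_positions": joint angles; "joint_velocities": joint speeds; "effort": joint torques, N m; "position": TCP position; "tcp_rot": TCP orientation; "contact_force": force on the tool from outside, world axes, zero at the start; "ft_torque": the same for the moment, N m; "gripper_width": finger opening in m; "gripper_force": force on a finger pad.
Only numpy, scipy, OpenCV 4.12 (cv2) and the standard library are available. Lean on these libraries where they do the work, as an engineer would, in place of code of your own. Each camera call takes 0.05 s, during which the arm holds its last target. There are 200 camera calls.

TASK

Open the grey steel lock box that keeps the gas lighters: turn its three dials so that, read from left to right as seen from the robot's side, the numerals 4, 7 and 2 stand squarely at the white index marks; then push the bolt's thumb lug all the way along its slot to free the lid; then swing the lid up by its bow handle until it is nearly upright and let go. Leave the candle cans around the box standing where they are.

Things in the scene. Friction and masses are not known exactly. Their poses are not given: they have to be found in the camera images.
- lockbox: Grey steel lock box bolted to the table (place and yaw vary): 230 mm deep (own x), 350 wide (own y), 120 high to the rim. Origin: centre of its underside, z = 0 on the table. Own +x points away from the robot to the hinge, own +y to the robot's left. Sizes below are in this frame, in mm, lid shut. Lid plate top z = 128. On it a flat lock case: x -58 to 72, y -152 to 142, top z = 142.
- lid (a joint): Lid angle, rad: 0 shut, grows as it opens up and away from the robot; 1.57 upright, stop at 1.8. A stiff stay holds it at any angle where it is left; lifting by the handle takes 10 to 14 N. With the bolt shot it has about 2 mm of play.
- lid_hinge (a point): Middle of the lid's hinge line, which is the far top edge of the box, along own y: x = 115, y = 0, z = 120. Axes: the lid's, parallel to the box's when shut.
- lid_handle (a point): Middle of the lid's bow handle: round steel bar, 10 mm thick, along own y, straight for 104 mm, on legs 120 mm apart, near the lid's front edge: x = -92, y = 0, z = 164 (36 above the lid plate). From lid_hinge, in the lid's axes: x = -207, z = 44. The lock case begins 34 mm behind it. The bar may turn between the fingers as the lid swings.
- dial_left (a joint): Left dial's angle, rad: grows counter-clockwise from above, turns endlessly (may read beyond a turn). 0 = numeral 0 at its index mark, numeral n at the mark at n x 0.6283 plus whole turns: code numeral 4 at 2.513. Stays where it is left (friction 0.035 N m, no clicks). Each dial frees the bolt within about 0.13 rad (7 deg) of its code numeral; once the bolt is drawn the dials are held.
- dial_middle (a joint): Middle dial's angle, read and working as dial_left. Code numeral 7 at 4.398.
- dial_right (a joint): Right dial's angle, read and working as dial_left. Code numeral 2 at 1.257.
- dial_left_wing (a point): On the left dial's axis (x = 22, y = 95), z = 158, half way up its wing; turns with the dial, own x towards numeral 0. Dial: black disc, 76 mm across, top z = 148, white numerals 0 to 9 clockwise round the rim, heads outward. Wing to turn it by: aluminium bar across the axis, 12 mm thick, z 148 to 168.
- dial_middle_wing (a point): The same on the middle dial (x = 22, y = 0). On each dial the wing's pointed end is 21 mm from the axis on numeral 0's side (full thickness up to 15 mm), its blunt end 25 mm from the axis on numeral 5's side. Round hub under the wing's middle: radius 12, z 148 to 152. Push a flank near an end, or pinch it.
- dial_right_wing (a point): The same on the right dial (x = 22, y = -95). All dials are alike.
- dial_left_code (a point): Centre of numeral 4 on the left dial's top face, 31 mm from the axis.
- dial_middle_code (a point): Centre of numeral 7 on the middle dial's top face, 31 mm from the axis.
- dial_right_code (a point): Centre of numeral 2 on the right dial's top face, 31 mm from the axis.
- dial_left_index (a point): Where the left dial's numeral stands when it is at the index mark: 31 mm from the axis on the side away from the robot (box +x). The mark is a short white line on the lock case just beyond the dial there.
- dial_middle_index (a point): The same for the middle dial.
- dial_right_index (a point): The same for the right dial.
- bolt (a joint): How far the bolt is drawn, m: 0 shot (locked), grows towards box -y (the robot's right), stop at 0.026 fully drawn. Blocked after about 2 mm while any dial is off its code numeral; otherwise slides with 2 N of friction and stays where it is left.
- bolt_lug (a point): Centre of the bolt's upright steel thumb lug: 18 mm (x) by 10 mm (y), z 142 to 164, in a dark slot in front of the left dial: x = -38, y = 105 when shot. Push it 26 mm towards box -y. On its +y side there is free space for 66 mm.
- keeper (a point): Top of the steel keeper staple outside the box's left wall: x = -38, y = 181, z = 150; 36 mm (x) by 8 mm (y). The bolt's round nose, 12 mm thick, runs along y into it and holds the lid shut.
- can_a: Candle can: tin 74 mm across, 85 high, cardboard star in wax, about 0.3 kg, standing left of the box. Origin: centre of its underside. A bystander.
- can_b: Candle can like can_a, standing right of the box, nearer the robot. A bystander.
- can_c: Larger candle can, 84 mm across, 105 high, standing right of the box, farther away. A bystander.
- can_d: Wide candle can, 100 mm across, 75 high, standing in front of the box on the left. A bystander.

How it is judged (in metres and radians):
On the way, in this order (a step that is already met when the one before it is completed fails the run):
1. the dials show 4, 7, 2 at their index marks (distance between dial_left_code and dial_left_index below 0.006 m and distance between dial_middle_code and dial_middle_index below 0.006 m and distance between dial_right_code and dial_right_index below 0.006 m), for 0.1 s.
2. the bolt is drawn, the lid still down (value of joint bolt above 0.02 m and value of joint lid below 0.1 rad), for 0.1 s.
At the end, for the whole second after the job is handed in: The lid stands open by itself, at least 1.2 rad (69 degrees) up and at rest; the bolt is drawn at least 20 mm of its 26 mm; every dial still has its code numeral within 6 mm (about 11 degrees) of its index mark (all of step 1 and value of joint lid above 1.2 rad and velocity of joint lid between -0.05 and 0.05 rad/s and value of joint bolt above 0.02 m); the robot touches nothing.
It fails at once if a candle can beside the box was knocked over or shoved more than 30 mm (distance of any of can_a, can_b, can_c, can_d from where it was at the start of the episode above 0.03 m or angle between any of can_a, can_b, can_c, can_d's own z axis and vertical above 0.5 rad).
It also fails if it takes over 64 s, if anything falls off the work surface, if the arm or the gripper's body presses on something with over 40 N, if the wrist force passes 120 N, or if a joint passes its speed limit or range.

## Working session

There is one attempt and no reset: what is moved stays moved. The work goes in short steps, Python scripts to look and compute and a shell command to move; the robot and the scene stay as the last step left them, time stands still between calls to the robot, and variables do not carry over. Pictures are saved under pics/ and viewed, at most 10 in all, crops included, and the job is handed in when it is done.

```bash
ls; mkdir -p pics; cat > h.py <<'E'
import numpy as np, cv2
from scipy.spatial.transform import Rotation as R
from plant import arm
def tool():
    s=arm.observe(); return np.array(s["position"]),s
def grab(n):
    return arm.camera(n)
E
python3 - <<'E'
from h import *
s=arm.observe(); print(s)
for n in ("top","side"):
    c=arm.camera(n); print(n,c["mtx"],c["dist"],c["position"],c["orientation"]); cv2.imwrite(f"pics/{n}0.png",c["color"]); np.savez(f"{n}0.npz",**c)
E
```

```text
pics
{'t': 0.0, 'joint_positions': array([-5.63450745e+01,  2.20903573e+01,  3.78328231e-01, -2.86451966e-02,
       -6.84113534e+01, -1.48158651e+01]), 'joint_velocities': array([-0.00037558,  0.0194619 ,  0.13899522, -0.0585028 , -0.03665902,
       -0.13444225]), 'effort': array([-1.92440006e-03, -3.92288196e+01,  1.88400275e+01,  4.18625593e+00,
       -4.70417464e-03, -5.72284875e-06]), 'position': array([ 0.20164885, -0.59099067,  0.24921678]), 'tcp_rot': array([ 1.79873912e+02, -5.82299996e-03, -1.61171502e+02]), 'contact_force': array([ 0.57570944, -0.61626493,  0.15760046]), 'ft_torque': array([ 0.01228308,  0.03077998, -0.03747709]), 'gripper_force': 0.0, 'gripper_width': 0.08562347895087571}
top [[472.29551757   0.         317.06697423]
 [  0.         472.29551757 244.8041179 ]
 [  0.           0.           1.        ]] [-0.09436718  0.          0.          0.          0.        ] [0.47188271 0.01541026 0.97483852] [  4.67853016   0.4638643  -90.81351301]
side [[442.48751979   0.         318.18970267]
 [  0.         442.48751979 235.92693529]
 [  0.           0.           1.        ]] [-0.07513077  0.          0.          0.          0.        ] [0.25911101 0.43401335 0.76089201] [  38.22023548    0.17406089 -148.63090526]
```

View pics/top0.png

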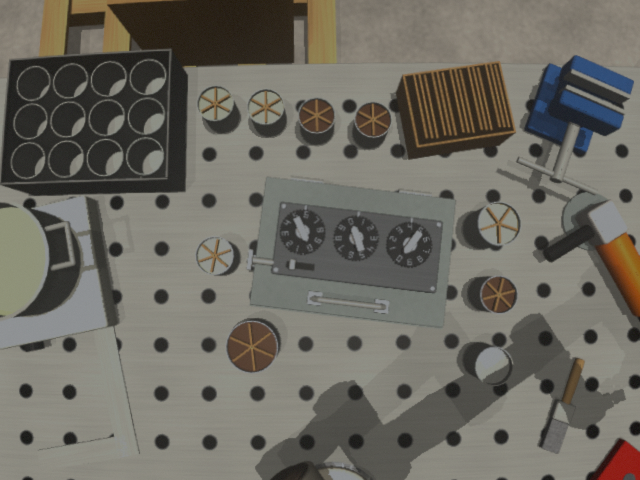

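View pics/side0.png

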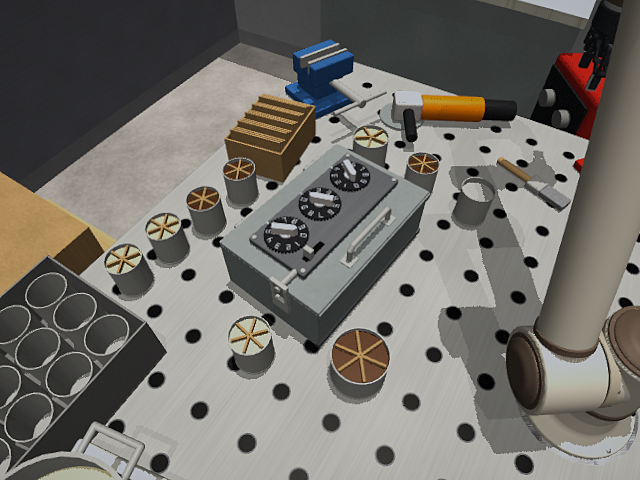

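Top view: the box is yawed slightly, with lid corners near (267,178), (455,198), (443,327) and (252,304). The dials are at (303,231), (356,237) and (409,244), the lug near (293,265), and the handle runs from (315,299) to (383,306). The side view agrees: wings are visible and the cans stand around the box.

```bash
cat >> h.py <<'E'
def campose(c,s=None):
    """R (opencv cam->world), t"""
    F=np.diag([1,-1,-1.])
    if "T_tool_cam" in c:
        T=np.array(c["T_tool_cam"]); Rt=R.from_euler("xyz",s["tcp_rot"],degrees=True).as_matrix()
        return Rt@T[:3,:3]@F, Rt@T[:3,3]+np.array(s["position"])
    return R.from_euler("xyz",c["orientation"],degrees=True).as_matrix()@F, np.array(c["position"])
def cast(c,px,z,s=None):
    Rm,t=campose(c,s)
    u=cv2.undistortPoints(np.array(px,float).reshape(-1,1,2),c["mtx"],c["dist"]).reshape(-1,2)
    d=np.c_[u,np.ones(len(u))]@Rm.T
    return t+d*((z-t[2])/d[:,2])[:,None]
def proj(c,P,s=None):
    Rm,t=campose(c,s)
    q=(np.array(P,float).reshape(-1,3)-t)@Rm
    return cv2.projectPoints(q,np.zeros(3),np.zeros(3),c["mtx"],c["dist"])[0].reshape(-1,2)
E
cat > m1.py <<'E'
from h import *
c=dict(np.load("top0.npz")); im=c["color"]; g=cv2.cvtColor(im,cv2.COLOR_BGR2GRAY)
C=[]
for (u,v) in [(303,231),(356,237),(409,244)]:
    m=np.zeros_like(g); cv2.circle(m,(u,v),29,255,-1)
    m=((g<50)&(m>0)).astype(np.uint8)*255
    p=cv2.findNonZero(m); h=cv2.convexHull(p); e=cv2.fitEllipse(h)
    P=cast(c,[e[0]],.148)[0]; C.append(P); print(e,P.round(4))
C=np.array(C); d=C[0]-C[2]; print("spacing",np.linalg.norm(d)); yaw=np.arctan2(-d[0],d[1])
ex=np.array([np.cos(yaw),np.sin(yaw)]); o=C.mean(0)[:2]-.022*ex; print("yaw",np.degrees(yaw),"origin",o)
np.savez("box.npz",o=o,yaw=yaw)
# rectified view of the lock case, 2.5 px/mm at z=.148: up = box +x, left= box +y
ey=np.array([-ex[1],ex[0]]); w,hh=800,560
xs=(110-np.arange(hh)/2.5*1.05)/1000; ys=(160-np.arange(w)/2.5)/1000
X,Y=np.meshgrid(xs,ys,indexing="ij"); W=np.stack([o[0]+X*ex[0]+Y*ey[0],o[1]+X*ex[1]+Y*ey[1],np.full_like(X,.148)],-1)
uv=proj(c,W.reshape(-1,3)).reshape(hh,w,2).astype(np.float32)
cv2.imwrite("pics/rect.png",cv2.remap(im,uv[...,0],uv[...,1],cv2.INTER_CUBIC))
for n,(u,v,z) in dict(lug=(291,265,.164),hl=(315,299,.164),hr=(383,306,.164),a=(215,256,.085),d=(252,346,.075),b=(498,294,.085),cc=(498,224,.105),lidFL=(252,304,.128),lidFR=(443,327,.128)).items():
    P=cast(c,[(u,v)],z)[0]; r=P[:2]-o; print(n,P.round(3),"box",(r@ex).round(3),(r@ey).round(3))
E
python3 m1.py
```

```text
((303.0496826171875, 231.97215270996094), (37.13970947265625, 40.8592529296875), 150.20777893066406) [0.5627 0.0455 0.148 ]
((386.9720764160156, 251.47288513183594), (33.81610870361328, 114.5323486328125), 117.95677185058594) [ 0.5261 -0.1014  0.148 ]
((408.00213623046875, 244.71127319335938), (41.698890686035156, 43.259498596191406), 145.8305206298828) [ 0.5374 -0.1389  0.148 ]
spacing 0.18612659552318653
yaw -7.79817169270742 origin [ 0.52026041 -0.06196011]
lug [0.504 0.066 0.164] box -0.033 0.125
hl [0.445 0.026 0.164] box -0.086 0.077
hr [ 0.432 -0.09   0.164] box -0.084 -0.04
a [0.526 0.216 0.085] box -0.032 0.276
d [0.355 0.147 0.075] box -0.192 0.185
b [ 0.446 -0.32   0.085] box -0.038 -0.266
cc [ 0.577 -0.319  0.105] box 0.091 -0.246
lidFL [0.437 0.139 0.128] box -0.11 0.188
lidFR [ 0.391 -0.202  0.128] box -0.11 -0.156
```

View pics/rect.png

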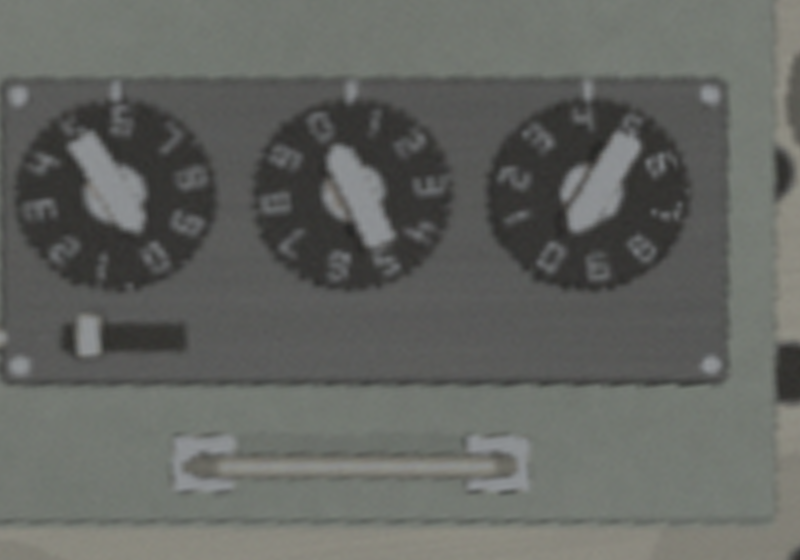

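The rectified view (2.5 px/mm across, 0.42 mm/px down) has dial centres at (116,195), (352,195) and (588,195). Numeral 0 is at (155,260), (320,127) and (550,260), which gives dial angles of about 210°, 24° and 151°. All three need clockwise turns: -66°, -132° and -79°. I'll start with the right dial.

```bash
cat >> h.py <<'E'
O=np.array([.5284,-.0437]); YAW=-7.8
def b2w(x,y):
    a=np.radians(YAW); return O+x*np.array([np.cos(a),np.sin(a)])+y*np.array([-np.sin(a),np.cos(a)])
def rows(x,y,z,yaw):
    """world target -> units of a row from the present pose"""
    s=arm.observe(); r=s["tcp_rot"]; M=R.from_euler("xyz",r,degrees=True).as_matrix()
    d=M.T@(np.array([x,y,z])-s["position"])/.03
    print("pose",np.round(s["position"],4),np.round(r,2),"row",np.round(d,3),"roll",round((r[2]-yaw+180)%360/5-36,3))
E
python3 -c "
from h import *
rows(*b2w(.022,-.095),.27,-36.9)"
```

```text
pose [ 0.2017 -0.5911  0.2493] [ 1.7989e+02 -1.0000e-02 -1.6117e+02] row [-15.434  10.596  -0.67 ] roll -24.854
```

```bash
python3 -m pendant '[[-15.4,10.6,-0.7,-24.8],[-15.4,10.6,-0.7,-24.8],[-15.4,10.6,-0.7,-24.8],[-15.4,10.6,-0.7,-24.8],[-15.4,10.6,-0.7,-24.8],[-15.4,10.6,-0.7,-24.8],[-15.4,10.6,-0.7,-24.8],[-15.4,10.6,-0.7,-24.8],[-15.4,10.6,-0.7,-24.8],[-15.4,10.6,-0.7,-24.8],[-15.4,10.6,-0.7,-24.8],[-15.4,10.6,-0.7,-24.8]]' 40
python3 -m pendant '[[0,0,0,0],[0,0,0,0]]'
python3 - <<'E'
from h import *
rows(*b2w(.022,-.095),.178,-36.9)
s=arm.observe(); c=arm.camera("wrist"); print(c["T_tool_cam"]); np.savez("w1.npz",**c)
im=c["color"].copy()
for p in [b2w(.022,-.095)]:
    q=proj(c,[[*p,.148],[*p,.168]],s); print(q)
    cv2.drawMarker(im,tuple(int(v) for v in q[0]),(0,0,255),0,12)
q=proj(c,[[*b2w(.053,-.095),.148]],s)[0]; cv2.drawMarker(im,tuple(int(v) for v in q),(0,255,0),0,12)
cv2.imwrite("pics/w1.png",im)
E
```

```text
t: 1.6
position: [0.5362, -0.1409, 0.2707]
tcp_rot: [180.0, 0.1, -36.9]
contact_force: [0.1, 1.1, -0.2]
gripper_width: 0.0398
gripper_force: 0.0
t: 1.85
position: [0.5362, -0.1414, 0.2711]
tcp_rot: [180.0, 0.0, -37.3]
contact_force: [-0.1, -0.4, 0.1]
gripper_width: 0.0401
gripper_force: 0.0
pose [ 0.5362 -0.1414  0.2711] [ 1.7999e+02  3.0000e-02 -3.7260e+01] row [ 0.018 -0.038  3.102] roll -0.071
[[ 9.68913616e-05  9.47504158e-01  3.19743429e-01  8.29139847e-02]
 [ 9.99998400e-01  4.79414314e-04 -1.72368910e-03 -4.35359862e-04]
 [-1.78649216e-03  3.19743084e-01 -9.47502596e-01 -1.24181321e-01]
 [ 0.00000000e+00  0.00000000e+00  0.00000000e+00  1.00000000e+00]]
[[321.03426192 240.36314086]
 [320.96934658 249.88587667]]
```

View pics/w1.png

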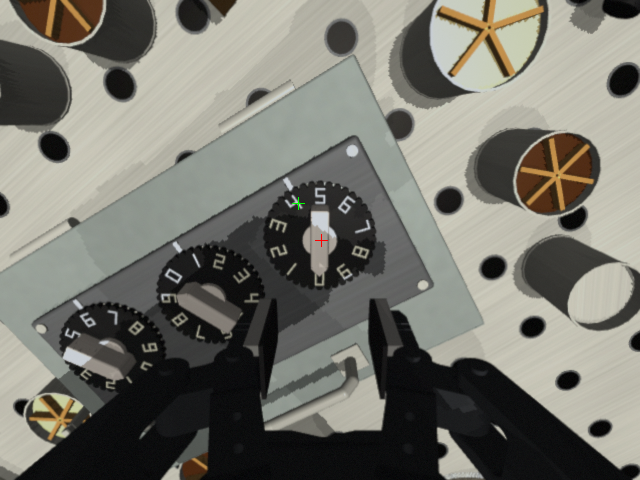

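The wrist view shows the right dial's centre at (320,236), 4 px from the prediction, with 5 at (320,197) and 0 at (319,278). The middle dial is near (211,293) and the left near (113,346). The index marks are at (289,184), (178,247) and (78,304).

```bash
python3 - <<'E'
from h import *
c=dict(np.load("w1.npz")); s={"position":[.5362,-.1414,.2711],"tcp_rot":[180,0,-37.2]}
f=lambda p,z:cast(c,[p],z,s)[0][:2]
im=c["color"]; g=cv2.cvtColor(im,cv2.COLOR_BGR2GRAY); C=[]
for (u,v),r in zip([(320,236),(211,293),(113,346)],(59,58,57)):
    m=np.zeros_like(g); cv2.circle(m,(u,v),r,255,-1); m=((g<45)&(m>0)).astype(np.uint8)*255
    m=cv2.morphologyEx(m,cv2.MORPH_OPEN,np.ones((3,3),np.uint8))
    k=max(cv2.findContours(m,0,1)[0],key=cv2.contourArea); e=cv2.fitEllipse(cv2.convexHull(k)); print(e)
    C.append(f(e[0],.148))
C=np.array(C); I=np.array([f(p,.142) for p in [(289,184),(178,247),(78,304)]])
print(C.round(4),I.round(4)); d=I[2]-I[0]; print("yaw idx",np.degrees(np.arctan2(-d[0],d[1])),np.linalg.norm(d)); d=C[2]-C[0]; print("yaw dial",np.degrees(np.arctan2(-d[0],d[1])),np.linalg.norm(d))
A=lambda p,q:np.degrees(np.arctan2(*(f(p,.148)-f(q,.148))[::-1]))
print("0-5 dir right", A((319,278),(320,197)))
print("pred",[b2w(.022,y).round(4) for y in (-.095,0,.095)])
E
```

```text
((304.9065856933594, 236.3246307373047), (82.45002746582031, 103.70340728759766), 175.7247772216797)
((211.13809204101562, 296.6864318847656), (103.78337097167969, 110.81185913085938), 120.94969940185547)
((111.98681640625, 351.8939514160156), (98.55947875976562, 111.11878204345703), 107.22591400146484)
[[ 0.5467 -0.1335]
 [ 0.5519 -0.0476]
 [ 0.5635  0.0482]] [[ 0.5822 -0.1469]
 [ 0.5954 -0.0525]
 [ 0.6084  0.0421]]
yaw idx -7.890612102451983 0.19083116242531029
yaw dial -5.283764196325519 0.1825144058998055
0-5 dir right 141.9746141835406
pred [array([ 0.5373, -0.1408]), array([ 0.5502, -0.0467]), array([0.5631, 0.0474])]
```

```bash
python3 -m pendant '[[0,0,1.5,0.1],[0,0,3.0,0.1],[0,0,3.15,0.1],[0,0,3.15,0.1]]' 40
python3 -m pendant '[[0,0,0,0],[0,0,0,0],[0,0,0,0],[0,0,0,0]]' 5 25
```

```text
t: 2.4
position: [0.5373, -0.1416, 0.178]
tcp_rot: [-180.0, -0.1, -37.7]
contact_force: [0.7, 0.5, 0.6]
gripper_width: 0.0402
gripper_force: 0.0
t: 2.9
position: [0.5384, -0.1404, 0.179]
tcp_rot: [-179.7, -0.2, -37.6]
contact_force: [1.5, 5.7, 3.2]
gripper_width: 0.0109
gripper_force: 29.1
```

```bash
python3 -m pendant '[[0,0,0,2],[0,0,0,4],[0,0,0,6],[0,0,0,8],[0,0,0,10],[0,0,0,12],[0,0,0,14],[0,0,0,15.6],[0,0,0,15.6],[0,0,0,15.6]]'
python3 -c "
from h import *
rows(*b2w(.022,-.095),.178,-115.85)"
```

```text
t: 4.15
position: [0.539, -0.1403, 0.179]
tcp_rot: [-179.6, 0.2, -115.6]
contact_force: [2.8, 6.1, 3.6]
gripper_width: 0.0112
gripper_force: 29.0
pose [ 0.539  -0.1403  0.179 ] [-179.64    0.23 -115.61] row [0.04  0.042 0.033] roll 0.047
```

```bash
python3 -m pendant '[[0,0,0,0],[0,0,0,0],[0,0,0,0],[0,0,-1,0],[0,0,-2,0],[0,0,-2,0]]' 40
python3 -c "
from h import *
rows(*b2w(.022,.095),.24,21.9)"
```

```text
t: 4.9
position: [0.5376, -0.1417, 0.2394]
tcp_rot: [-179.7, 0.1, -115.7]
contact_force: [-0.1, -0.1, -1.0]
gripper_width: 0.0402
gripper_force: 0.0
pose [ 0.5376 -0.1417  0.2394] [-1.7971e+02  1.0000e-01 -1.1566e+02] row [-6.052  1.965 -0.018] roll -27.512
```

```bash
python3 -m pendant '[[-2,0.65,0,-2.1],[-4,1.3,0,-4.2],[-6,2,0,-6.3],[-6,2,0,-8.4],[-6,2,0,-10.5],[-6,2,0,-12.6],[-6,2,0,-14.7],[-6,2,0,-16.8],[-6,2,0,-18.9],[-6,2,0,-21],[-6,2,0,-23.1],[-6,2,0,-25.2]]'
python3 -m pendant '[[0,0,0,-2.1],[0,0,0,-2.3],[0,0,0,-2.3]]'
python3 - <<'E'
from h import *
rows(*b2w(.022,.095),.178,21.9)
s=arm.observe(); c=arm.camera("wrist"); np.savez("w2.npz",pos=s["position"],rot=s["tcp_rot"],**c)
im=c["color"].copy()
for y in (.095,0,-.095):
  for x in (.022,.053):
    q=proj(c,[[*b2w(x,y),.148]],s)[0]
    if 0<q[0]<640 and 0<q[1]<480: cv2.drawMarker(im,tuple(int(v) for v in q),(0,0,255),0,9)
cv2.imwrite("pics/w2.png",im)
E
```

```text
t: 6.4
position: [0.5596, 0.0466, 0.2356]
tcp_rot: [180.0, 0.1, 10.7]
contact_force: [-0.3, -0.0, 0.1]
gripper_width: 0.0401
gripper_force: 0.0
t: 6.78
position: [0.56, 0.0467, 0.2362]
tcp_rot: [-180.0, 0.1, 21.7]
contact_force: [-0.7, 0.3, 0.4]
gripper_width: 0.0399
gripper_force: 0.0
pose [0.56   0.0467 0.2362] [-1.7999e+02  7.0000e-02  2.1690e+01] row [0.107 0.016 1.941] roll -0.041
```

View pics/w2.png

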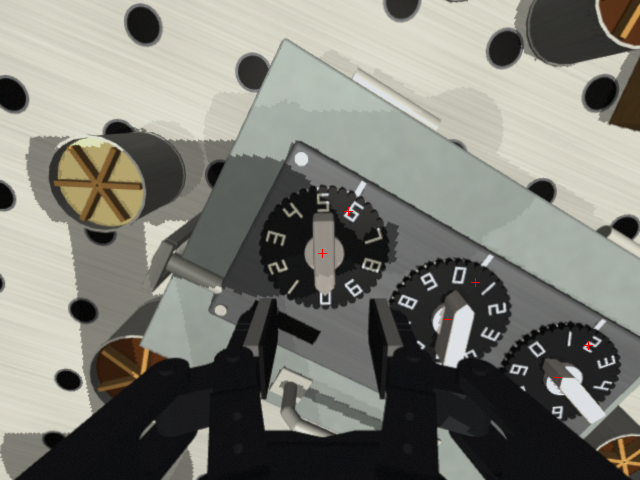

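The view is centred on the left dial at (324,247), with its wing lined up with the tool. The right dial now shows 2 at its mark (600,326).

```bash
python3 -m pendant '[[0.1,0,1.0,0],[0.1,0,1.9,0],[0.1,0,1.95,0],[0.1,0,1.95,0]]'
python3 -m pendant '[[0,0,0,0],[0,0,0,0],[0,0,0,0],[0,0,0,0]]' 5 25
python3 -m pendant '[[0,0,0,2],[0,0,0,4],[0,0,0,6],[0,0,0,8],[0,0,0,10],[0,0,0,12],[0,0,0,13.1],[0,0,0,13.1],[0,0,0,13.1]]'
python3 -c "
from h import *
rows(*b2w(.022,.095),.178,-43.85)"
```

```text
t: 7.32
position: [0.5637, 0.048, 0.1792]
tcp_rot: [180.0, -0.1, 21.8]
contact_force: [0.2, 1.1, -0.0]
gripper_width: 0.0402
gripper_force: 0.0
t: 7.82
position: [0.5638, 0.0476, 0.1797]
tcp_rot: [179.9, -0.1, 21.9]
contact_force: [0.4, -2.6, 6.1]
gripper_width: 0.0113
gripper_force: 28.9
t: 8.95
position: [0.564, 0.0483, 0.1797]
tcp_rot: [-179.9, -0.1, -43.6]
contact_force: [1.6, -0.8, 5.9]
gripper_width: 0.0109
gripper_force: 28.9
pose [0.564  0.0483 0.1797] [-1.7985e+02 -1.0000e-01 -4.3650e+01] row [-0.001  0.043  0.056] roll 0.041
```

```bash
python3 -m pendant '[[0,0,0,0],[0,0,0,0],[0,0,0,0],[0,0,-1,0],[0,0,-2,0],[0,0,-2,0]]' 40
python3 -c "
from h import *
rows(*b2w(.022,.0),.24,16.3)"
```

```text
t: 9.7
position: [0.5643, 0.0484, 0.2408]
tcp_rot: [-179.7, -0.2, -43.6]
contact_force: [-0.0, -0.3, -0.3]
gripper_width: 0.0398
gripper_force: 0.0
pose [0.5643 0.0484 0.2408] [-1.7973e+02 -1.6000e-01 -4.3640e+01] row [1.847 2.618 0.019] roll -11.989
```

```bash
python3 -m pendant '[[0.9,1.3,0,-2.1],[1.85,2.6,0,-4.2],[1.85,2.6,0,-6.3],[1.85,2.6,0,-8.4],[1.85,2.6,0,-10.5],[1.85,2.6,0,-12],[1.85,2.6,0,-12],[1.85,2.6,1.0,-12],[1.85,2.6,2.0,-12],[1.85,2.6,2.05,-12],[1.85,2.6,2.05,-12]]'
python3 -m pendant '[[0,0,0,0],[0,0,0,0],[0,0,0,0],[0,0,0,0]]' 5 25
python3 -c "
from h import *
rows(*b2w(.022,.0),.178,-115.85)"
```

```text
t: 11.08
position: [0.5499, -0.0468, 0.1775]
tcp_rot: [180.0, -0.0, 16.3]
contact_force: [0.5, 0.5, 0.6]
gripper_width: 0.04
gripper_force: 0.0
t: 11.58
position: [0.5501, -0.0468, 0.1781]
tcp_rot: [180.0, -0.1, 16.4]
contact_force: [-1.0, 0.0, 6.0]
gripper_width: 0.0107
gripper_force: 29.3
pose [ 0.5501 -0.0468  0.1781] [ 1.7995e+02 -1.3000e-01  1.6360e+01] row [ 0.005 -0.004  0.003] roll 26.441
```

```bash
python3 -m pendant '[[0,0,0,2],[0,0,0,4],[0,0,0,6],[0,0,0,8],[0,0,0,10],[0,0,0,12],[0,0,0,14],[0,0,0,16],[0,0,0,18],[0,0,0,20]]'
python3 -m pendant '[[0,0,0,2],[0,0,0,4],[0,0,0,6],[0,0,0,6.45],[0,0,0,6.45],[0,0,0,6.45]]'
python3 -m pendant '[[0,0,0,0],[0,0,0,0],[0,0,0,0],[0,0,-1,0],[0,0,-2,0],[0,0,-2,0]]' 40
python3 - <<'E'
from h import *
rows(*b2w(-.038,.138),.24,-97.85)
c=arm.camera("top"); np.savez("top1.npz",**c)
from h import *
im=c["color"]; w,hh=800,560
X,Y=np.meshgrid(np.linspace(.11,-.11,hh),np.linspace(.16,-.16,w),indexing="ij")
a=np.radians(YAW); W=np.stack([O[0]+X*np.cos(a)-Y*np.sin(a),O[1]+X*np.sin(a)+Y*np.cos(a),np.full_like(X,.148)],-1)
uv=proj(c,W.reshape(-1,3)).reshape(hh,w,2).astype(np.float32); cv2.imwrite("pics/rect1.png",cv2.remap(im,uv[...,0],uv[...,1],cv2.INTER_CUBIC))
E
```

```text
t: 12.82
position: [0.5514, -0.0449, 0.1781]
tcp_rot: [-179.6, 0.1, -83.9]
contact_force: [2.1, 5.7, 4.8]
gripper_width: 0.011
gripper_force: 29.1
t: 13.58
position: [0.5523, -0.045, 0.1782]
tcp_rot: [-179.7, 0.3, -115.9]
contact_force: [4.4, 4.8, 3.2]
gripper_width: 0.0111
gripper_force: 28.9
t: 14.32
position: [0.5505, -0.0468, 0.2393]
tcp_rot: [-179.7, 0.2, -115.9]
contact_force: [-0.4, -0.1, -1.0]
gripper_width: 0.04
gripper_force: 0.0
pose [ 0.5505 -0.0468  0.2393] [-1.7974e+02  1.5000e-01 -1.1591e+02] row [-3.75   3.343 -0.028] roll -3.612
```

```bash
python3 -m pendant '[[-1.3,1.1,0,-1.8],[-2.5,2.2,0,-3.6],[-3.75,3.35,0,-3.6],[-3.75,3.35,0,-3.6],[-3.75,3.35,0,-3.6]]' 0
python3 - <<'E'
from h import *
rows(*b2w(-.038,.138),.17,-97.85)
s=arm.observe(); c=arm.camera("wrist"); np.savez("w3.npz",pos=s["position"],rot=s["tcp_rot"],**c)
im=c["color"].copy()
for x,y,z in [(-.038,.105,.164),(-.038,.079,.142)]+[(x,y,.148) for x in (.022,.053) for y in (.095,0,-.095)]:
    q=proj(c,[[*b2w(x,y),z]],s)[0]
    if 0<q[0]<640 and 0<q[1]<480: cv2.drawMarker(im,tuple(int(v) for v in q),(0,0,255),0,9)
cv2.imwrite("pics/w3.png",im)
E
```

```text
t: 15.0
position: [0.5076, 0.0981, 0.2359]
tcp_rot: [179.9, -0.1, -97.9]
contact_force: [-0.4, 0.1, 0.3]
gripper_width: 0.0
gripper_force: 0.0
pose [0.5076 0.0981 0.2359] [ 1.799e+02 -6.000e-02 -9.789e+01] row [-0.014 -0.064  2.197] roll -0.009
```

View pics/w3.png

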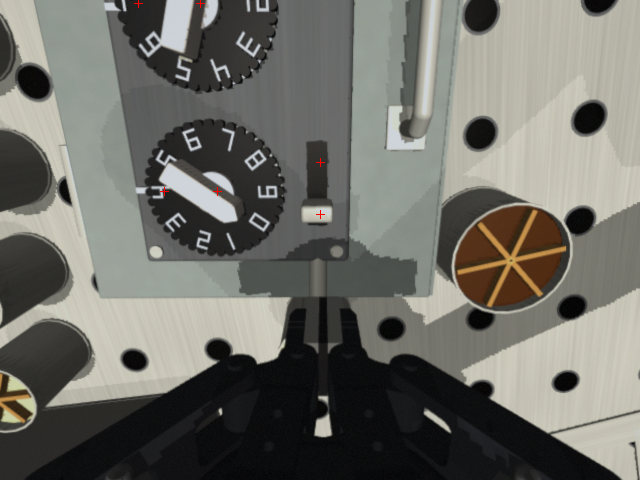

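The lug's at (317,213), on the prediction. Numeral 4 sits at the left mark (140,190) and 7 at the middle mark (111,7), so I'll push the bolt.

```bash
python3 -m pendant '[[0.33,-0.05,0.5,0],[0.33,-0.05,1.5,0],[0.33,-0.05,2.2,0],[0.33,-0.05,2.2,0]]'
python3 -m pendant '[[0.2,0,0,0],[0.4,0,0,0],[0.6,0,0,0],[0.8,0,0,0],[1.0,0,0,0],[1.1,0,0,0],[1.15,0,0,0],[1.15,0,0,0]]'
```

```text
t: 15.55
position: [0.5068, 0.0863, 0.1683]
tcp_rot: [179.7, -0.2, -98.0]
contact_force: [0.2, 0.6, -0.7]
gripper_width: -0.0001
gripper_force: 0.0
t: 16.55
position: [0.5042, 0.0557, 0.1714]
tcp_rot: [-179.9, 0.2, -97.9]
contact_force: [-0.6, 8.0, 1.6]
gripper_width: 0.0002
gripper_force: 3.7
```

```bash
python3 -m pendant '[[0.1,0,0,0],[0.2,0,0,0],[0.2,0,0,0]]'
python3 -m pendant '[[-0.5,0,0,0],[-0.5,0,-1,0],[-0.5,0,-2.5,0],[-0.5,0,-2.5,0]]'
python3 -c "
from h import *
rows(*b2w(-.092,0),.25,-97.85)"
```

```text
t: 16.92
position: [0.5043, 0.0549, 0.1716]
tcp_rot: [-179.7, 0.8, -97.9]
contact_force: [-4.4, 27.9, 3.0]
gripper_width: -0.0
gripper_force: 13.2
t: 17.42
position: [0.506, 0.063, 0.2491]
tcp_rot: [-179.7, 0.1, -97.9]
contact_force: [-0.4, -0.2, 0.3]
gripper_width: -0.0001
gripper_force: 0.0
pose [0.506  0.063  0.2491] [-1.7968e+02  9.0000e-02 -9.7890e+01] row [ 3.425  1.838 -0.045] roll -0.008
```

```bash
python3 -m pendant '[[1.7,0.9,0,0],[3.4,1.85,0,0],[3.4,1.85,0,0],[3.4,1.85,0,0],[3.4,1.85,1,0],[3.4,1.85,2,0],[3.4,1.85,2.8,0],[3.4,1.85,2.8,0]]' 30
python3 -m pendant '[[0,0,0,0],[0,0,0,0],[0,0,0,0],[0,0,0,0]]' 5 40
python3 -c "
from h import *
rows(*b2w(-.092,0),.164,-97.85)
a=np.radians(12)
for f in np.radians(range(10,81,10)):
    x=.115-.2116*np.cos(a+f); z=.120+.2116*np.sin(a+f); print(round(np.degrees(f)), 'y',round(-(x+.092)/.03,2),'z',round(-(z-.164)/.03,2), b2w(x,0).round(3))"
```

```text
t: 18.42
position: [0.4349, -0.0301, 0.1599]
tcp_rot: [179.7, -0.1, -97.9]
contact_force: [-0.4, 0.5, 0.5]
gripper_width: 0.0303
gripper_force: 0.0
t: 18.92
position: [0.4389, -0.0297, 0.163]
tcp_rot: [-179.6, 0.1, -97.8]
contact_force: [7.0, -2.3, -8.0]
gripper_width: 0.0086
gripper_force: 38.8
pose [ 0.4389 -0.0297  0.163 ] [-1.7957e+02  1.2000e-01 -9.7850e+01] row [ 0.058  0.049 -0.032] roll 0.001
10 y -0.36 z -1.18 [ 0.448 -0.033]
20 y -0.92 z -2.27 [ 0.465 -0.035]
30 y -1.66 z -3.25 [ 0.487 -0.038]
40 y -2.56 z -4.09 [ 0.513 -0.042]
50 y -3.59 z -4.76 [ 0.544 -0.046]
60 y -4.72 z -5.24 [ 0.578 -0.05 ]
70 y -5.92 z -5.52 [ 0.613 -0.055]
80 y -7.15 z -5.58 [ 0.65 -0.06]
```

```bash
python3 -m pendant '[[0,-0.15,-0.6,0],[0,-0.36,-1.18,0],[0,-0.62,-1.74,0],[0,-0.92,-2.27,0],[0,-1.27,-2.78,0],[0,-1.66,-3.25,0],[0,-1.66,-3.25,0]]'
```

```text
t: 19.8
position: [0.4853, -0.0362, 0.2594]
tcp_rot: [180.0, 0.1, -97.9]
contact_force: [1.2, 5.0, -2.7]
gripper_width: 0.0087
gripper_force: 39.6
```

```bash
python3 -m pendant '[[0,-0.43,-0.44,0],[0,-0.9,-0.84,0],[0,-1.4,-1.19,0],[0,-1.93,-1.51,0],[0,-2.48,-1.77,0],[0,-3.06,-1.99,0],[0,-3.65,-2.15,0],[0,-4.26,-2.27,0],[0,-4.75,-2.32,0],[0,-5.25,-2.33,0],[0,-5.25,-2.33,0]]'
python3 -c "
from h import *
rows(.642,-.059,.331,-97.85); c=arm.camera('side'); cv2.imwrite('pics/s2.png',c['color'])"
```

```text
t: 21.18
position: [0.6426, -0.0579, 0.3337]
tcp_rot: [-179.5, 0.1, -97.8]
contact_force: [-1.0, 4.1, 6.7]
gripper_width: 0.0082
gripper_force: 41.8
pose [ 0.6426 -0.0579  0.3337] [-1.7953e+02  7.0000e-02 -9.7810e+01] row [0.038 0.015 0.089] roll 0.008
```

View pics/s2.png

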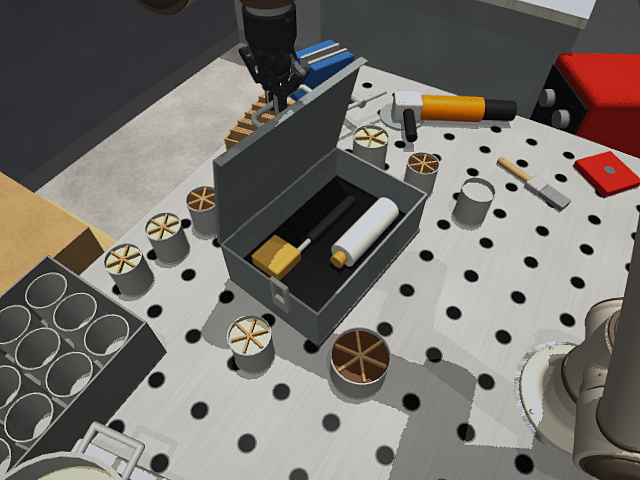

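The lid stands nearly upright (its top edge runs from (218,160) to (365,65)), the gripper holds the handle, and the cans haven't moved. I'll release and retreat upward.

```bash
python3 -m pendant '[[0,0,0,0],[0,0,0,0],[0,0,0,0],[0,0,-0.5,0],[0,0,-1,0],[0,0,-2,0],[0,0,-3,0],[0,0,-3,0],[0,0,-3,0]]' 28
python3 -c "
from h import *
c=arm.camera('side'); cv2.imwrite('pics/s3.png',c['color'])"
```

```text
t: 22.35
position: [0.6409, -0.0587, 0.4193]
tcp_rot: [-180.0, 0.0, -97.9]
contact_force: [-0.7, 0.3, -0.6]
gripper_width: 0.0282
gripper_force: 0.0
```

View pics/s3.png

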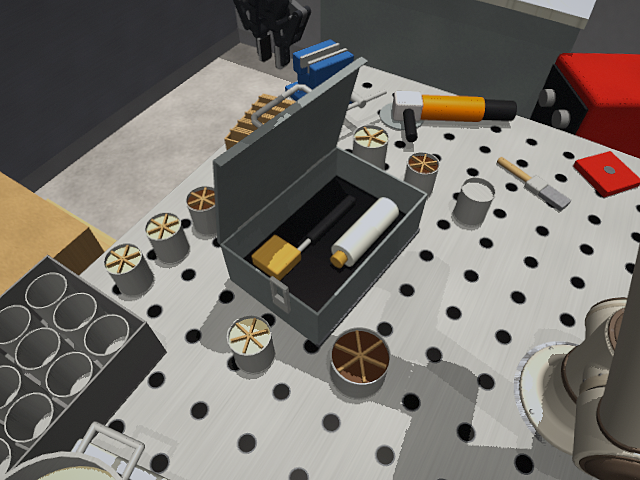

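The lid stays up by itself and the gripper is clear of it, so I'm handing in the job.

```bash
python3 -c "
from plant import arm
print(arm.finish_job())"
```

```text
the job is handed in; nothing more can be done
None
```

I set the dials to 4-7-2, drew the bolt to its stop, left the lid standing open at about 78° and handed the job in at about 22 s; the cans look untouched, but the hand-in returned no verdict.

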